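# Sort the used-up colour pots from the full ones by their weight

### The arm

A 7-joint arm with a two-finger parallel gripper is mounted at the origin on the work surface. World frame = base frame: x ahead of the robot, y to its left, z up, the work surface at z = 0. Lengths are in m, angles in rad, forces in N, time in s.
With the tool pointing down it reaches from about 0.35 to 0.9 m from the base axis. Payload 8.1 kg.
Tool frame: the origin (TCP) lies at the very end of the fingers, on their centre line; the grasp point (between the pads) lies 19 mm behind it (arm.tcp_to_grasp is the z of the grasp point in the tool frame, in m); z points along the fingers, y is the line along which they close (so a half turn about z gives the same grasp; the last joint's range is limited). The gripper opens to 92 mm and grips with 3 to 60 N. Pads are 19 mm wide; open, the fingers measure 130 mm over their backs; the gripper's body (75 mm by 190 mm) begins 47 mm behind the grasp point.
Start: joints at [-0.103, 0.434, 0.025, 1.573, -0.012, 1.134, -0.075], TCP at [0.625, -0, 0.191] pointing down, gripper open.
Joint ranges: [-2.62, 2.62], [-0.44, 2.09], [-1.27, 1.32], [0.08, 2.57], [-1.32, 4.46], [0.12, 2], [-2.74, 2.74]. Speed limits (rad/s): [2.22, 2.22, 3.01, 3.01, 3.14, 3.14, 3.14].

### API

Orientations are given as a rotation vector (axis times angle).
In Python, from cell import readout, vision, sign_off, arm gives the robot as it stands. The module is installed in compiled form; this text tells all that it offers.
- The arm moves only by the shell command python3 -m creep 'ROWS' [FORCE]. ROWS is JSON, a list of rows, each a list of 5 numbers: the shift along the tool's x, y, z in units of 4 cm (1.0 is 4 cm), then the turn about the tool's z in units of 4 degrees (1.0 is 4 degrees), then the opening, from 0 (shut) to 1 (fully open). A call has 1 to 12 rows; each row shifts and turns the commanded pose from where the row before left it, along the tool's axes as they then stand; what a row does not reach is not made up. A row lasts 1/8 s, in which the tool goes at most 62.5 mm and 10.7 degrees, less where a joint would pass 70% of its speed; a pose out of reach is approached as far as the arm can. A call with a number of a shift or a turn outside -1 to 1 is refused whole. A call with a gripper value outside its range is refused whole. The fingers move at their own pace and stop on an object; FORCE is the grip in N (left out, the last holds). Time passes only in rows, so rows that do not move let the fingers close. It gives the time, the measured TCP pose, the force, the opening and the grip force at its end, in the units of the state.
- readout.observe(): the state, without advancing time (a new reading comes with each control period).
- vision.get_image(name): name is "scene" or "side" or "wrist"; returns a dict with "pixels" (420x560x3 uint8, blue, green, red), "z_map" (420x560 float32, m along the optical axis (not along the pixel's ray), 0 where there is no reading), "camera_matrix" (3x3 intrinsics, pixels), "position" and "rotation" of the camera in the world. Camera axes: x right, y up, looking along -z (the intrinsics and any distortion apply to the point x, -y, -z); pixel columns grow to the right and rows downward; lengths in m; the calibration is good to about 2 mm. The wrist camera is an equidistant fisheye: a pixel r from the principal point sees the ray r / f radians off the axis. A picture is of the moment at which its call begins.
- sign_off(): hands the job in; it is judged then, once.
The state is a dict: "clock": time; "joints": joint angles; "dq": joint speeds; "joint_efforts": joint torques, N m; "position": TCP position; "ee_rot": TCP orientation; "force": force on the tool from outside, world axes, zero at the start; "ft_torque": the same for the moment, N m; "width": opening from 0.0 (shut) to 1.0 (fully open); "gripper_force": force on a finger pad.
Only numpy, scipy, OpenCV 4.12 (cv2) and the standard library are available. Lean on these libraries where they do the work, as an engineer would, in place of code of your own. Each camera call takes 0.05 s, during which the arm holds its last target. There are 200 camera calls.

### The job

Of the three identical closed colour pots in the wooden rack one or two are used up and the rest are full; only their weight tells. Lift a pot just clear of the bottom of its well, still inside it, and hold still a moment to feel the load: a full one must not come out of the rack but goes straight back down, fully home in its own well, while every used-up one is carried upright to the refill tray and lowered by feel, never forced or dropped, until it stands fully home in a free well there. Let go of everything and leave the other things on the desk as they are.

Things in the scene. Friction and masses are not known exactly. Their poses are not given: they have to be found in the camera images.
- pot_1: White closed screw-cap pot: upright cylinder 50 mm across, 80 mm tall, ribbed cap the top 26 mm. Origin: centre of its underside, z up. Three look alike, in any order, one in each rack well, underside 14 mm above the desk, 54 mm standing out of the rack. Used up it weighs about 0.07 kg, full 0.23 to 0.29 kg. Its contents can shift 1 to 2 mm and rest on its bottom part (pot_N_c0).
- pot_2: White closed screw-cap pot: upright cylinder 50 mm across, 80 mm tall, ribbed cap the top 26 mm. Origin: centre of its underside, z up. Three look alike, in any order, one in each rack well, underside 14 mm above the desk, 54 mm standing out of the rack. Used up it weighs about 0.07 kg, full 0.23 to 0.29 kg. Its contents can shift 1 to 2 mm and rest on its bottom part (pot_N_c0).
- pot_3: White closed screw-cap pot: upright cylinder 50 mm across, 80 mm tall, ribbed cap the top 26 mm. Origin: centre of its underside, z up. Three look alike, in any order, one in each rack well, underside 14 mm above the desk, 54 mm standing out of the rack. Used up it weighs about 0.07 kg, full 0.23 to 0.29 kg. Its contents can shift 1 to 2 mm and rest on its bottom part (pot_N_c0).
- rack: Beech block fixed to the desk, 85 mm (its x) x 260 mm (its y) x 40 mm high, origin under its centre. Three round wells 53 mm across in a row along its y, at y = -80, 0 and +80 mm, each 26 mm deep (flat floors 14 mm above the desk) with a 2 mm chamfer at the mouth. A pot has 1.5 mm of play all round.
- tray: Refill tray fixed to the desk: dark wood, 130 mm (its x) x 300 mm (its y), 18 mm rims, origin under its centre. Towards its -y end a beech block 90 x 170 x 40 mm with two round wells, at y = -95 and -15 mm; at its +y end a closed white jar (59 mm across, top 84 mm above the desk) and a palette knife, both fixed in it.
- tray_well_1 (a point): Centre of the mouth of the refill tray's outer round well, level with the top of its block, 40 mm above the desk. Empty at the start; 53 mm across and 26 mm deep (flat floor 14 mm above the desk) with a 2 mm chamfer at the mouth: a pot has 1.5 mm of play all round.
- tray_well_2 (a point): Centre of the mouth of the refill tray's inner round well, level with the top of its block, 40 mm above the desk. Empty at the start; 53 mm across and 26 mm deep (flat floor 14 mm above the desk) with a 2 mm chamfer at the mouth: a pot has 1.5 mm of play all round.
- brush_pot: White porcelain brush pot 82 mm across, 105 mm tall, with brushes standing up to 270 mm; loose, to be left alone. Origin under its centre.
- inkstone: Dark slab inkstone 90 x 130 x 24 mm; loose, to be left alone. Origin under its centre.
- paperweight: Brass bar 32 x 180 x 28 mm; loose, to be left alone. Origin under its centre.
- saucer: White porcelain saucer 96 mm across, 18 mm high; loose, to be left alone. Origin under its centre.
There are look-alikes about, which are no part of the job. What is shaped like the pot_2 but orange or turquoise is not meant.

How it is judged:
On the way:
1. a pot is hefted: lifted just clear of the bottom of its well, still inside it, and held there by the fingers, the other two standing home (((height (world z) of pot_1 between 0.0155 and 0.036 m and horizontal distance between pot_1 and rack below 0.09 m and contact force between the fingers and pot_1 above 0.5 N and distance of each of pot_2, pot_3 from where it was at the start of the episode below 0.006 m and height (world z) of each of pot_2, pot_3 below 0.0165 m) or (height (world z) of pot_2 between 0.0155 and 0.036 m and horizontal distance between pot_2 and rack below 0.09 m and contact force between the fingers and pot_2 above 0.5 N and distance of each of pot_1, pot_3 from where it was at the start of the episode below 0.006 m and height (world z) of each of pot_1, pot_3 below 0.0165 m) or (height (world z) of pot_3 between 0.0155 and 0.036 m and horizontal distance between pot_3 and rack below 0.09 m and contact force between the fingers and pot_3 above 0.5 N and distance of each of pot_1, pot_2 from where it was at the start of the episode below 0.006 m and height (world z) of each of pot_1, pot_2 below 0.0165 m))), for 0.3 s.
At the end, for the whole second after the job is handed in: Every used-up pot rests upright in one of the tray's wells, within 4 mm of its centre, bearing 0.3 to 1.5 N on it; every full pot rests upright in its own rack well, within 6 mm of its start, bearing over 1.5 N. All: underside within 2.5 mm of the well's floor, within 0.08 rad of upright (((distance of pot_1 from where it was at the start of the episode below 0.006 m and height (world z) of pot_1 below 0.0165 m and angle between pot_1's own z axis and vertical below 0.08 rad and linear speed of pot_1 below 0.02 m/s and contact force between pot_1 and rack above 1.5 N) or (height (world z) of pot_1 below 0.0165 m and angle between pot_1's own z axis and vertical below 0.08 rad and linear speed of pot_1 below 0.02 m/s and (horizontal distance between pot_1 and tray_well_1 below 0.004 m or horizontal distance between pot_1 and tray_well_2 below 0.004 m) and contact force between pot_1 and tray between 0.3 and 1.5 N)) and ((distance of pot_2 from where it was at the start of the episode below 0.006 m and height (world z) of pot_2 below 0.0165 m and angle between pot_2's own z axis and vertical below 0.08 rad and linear speed of pot_2 below 0.02 m/s and contact force between pot_2 and rack above 1.5 N) or (height (world z) of pot_2 below 0.0165 m and angle between pot_2's own z axis and vertical below 0.08 rad and linear speed of pot_2 below 0.02 m/s and (horizontal distance between pot_2 and tray_well_1 below 0.004 m or horizontal distance between pot_2 and tray_well_2 below 0.004 m) and contact force between pot_2 and tray between 0.3 and 1.5 N)) and ((distance of pot_3 from where it was at the start of the episode below 0.006 m and height (world z) of pot_3 below 0.0165 m and angle between pot_3's own z axis and vertical below 0.08 rad and linear speed of pot_3 below 0.02 m/s and contact force between pot_3 and rack above 1.5 N) or (height (world z) of pot_3 below 0.0165 m and angle between pot_3's own z axis and vertical below 0.08 rad and linear speed of pot_3 below 0.02 m/s and (horizontal distance between pot_3 and tray_well_1 below 0.004 m or horizontal distance between pot_3 and tray_well_2 below 0.004 m) and contact force between pot_3 and tray between 0.3 and 1.5 N))); the robot touches nothing.
It fails at once if a full pot is taken out of its well (its underside more than 15 mm above the rack's top with a full load inside) ((height (world z) of pot_1 above 0.055 m and contact force between pot_1_c0 and anything else above 1.2 N and contact force between pot_1 and rack below 0.01 N and contact force between pot_1 and tray below 0.01 N and contact force between pot_1 and pot_2 below 0.01 N and contact force between pot_1 and pot_3 below 0.01 N) or (height (world z) of pot_2 above 0.055 m and contact force between pot_2_c0 and anything else above 1.2 N and contact force between pot_2 and rack below 0.01 N and contact force between pot_2 and tray below 0.01 N and contact force between pot_2 and pot_1 below 0.01 N and contact force between pot_2 and pot_3 below 0.01 N) or (height (world z) of pot_3 above 0.055 m and contact force between pot_3_c0 and anything else above 1.2 N and contact force between pot_3 and rack below 0.01 N and contact force between pot_3 and tray below 0.01 N and contact force between pot_3 and pot_1 below 0.01 N and contact force between pot_3 and pot_2 below 0.01 N)).
It fails at once if a pot is pressed or wedged against the rack or the tray with more than 25 N (contact force between any of pot_1, pot_2, pot_3 and rack above 25 N or contact force between any of pot_1, pot_2, pot_3 and tray above 25 N).
It fails at once if a pot is let go more than 12 mm above the floor of a well (dropped) ((height (world z) of pot_1 above 0.026 m and contact force between the fingers and pot_1 below 0.02 N) or (height (world z) of pot_2 above 0.026 m and contact force between the fingers and pot_2 below 0.02 N) or (height (world z) of pot_3 above 0.026 m and contact force between the fingers and pot_3 below 0.02 N)).
It fails at once if a pot is tipped by more than 0.35 rad (angle between any of pot_1, pot_2, pot_3's own z axis and vertical above 0.35 rad).
It fails at once if one of the other things on the desk is shifted by more than 15 mm (distance of any of brush_pot, inkstone, paperweight, saucer from where it was at the start of the episode above 0.015 m).
It also fails if it takes over 69 s, if anything falls off the work surface, if the arm or the gripper's body presses on something with over 40 N, if the wrist force passes 120 N, or if a joint passes its speed limit or range.

## Working session

There is one attempt and no reset: what is moved stays moved. The work goes in short steps, Python scripts to look and compute and a shell command to move; the robot and the scene stay as the last step left them, time stands still between calls to the robot, and variables do not carry over. Pictures are saved under pics/ and viewed, at most 12 in all, crops included, and the job is handed in when it is done.

```bash
mkdir -p pics; cat > h.py <<'E'
import numpy as np, cv2
from cell import readout, vision
def grab(n):
    d=vision.get_image(n); np.savez(''+n+'.npz',**{k:np.asarray(v) for k,v in d.items()}); return d
def pt(d,u,v,z=None,h=None):
    K=np.asarray(d['camera_matrix']);R=np.asarray(d['rotation']);p=np.asarray(d['position'])
    x=(u-K[0,2])/K[0,0];y=(v-K[1,2])/K[1,1]
    r=R@np.array([x,-y,-1])
    if h is not None: return p+r*(h-p[2])/r[2]
    return p+r*(d['z_map'][int(v),int(u)] if z is None else z)
E
python3 - <<'E'
from h import *
for n in('scene','side'):
    d=grab(n); cv2.imwrite(f'pics/{n}0.png',d['pixels']); print(n,d['position'],np.round(d['rotation'],3).tolist(),d['camera_matrix'])
s=readout.observe(); print(s)
E
```

```text
scene [1.33185458 0.53254648 0.87908221] [0.493, 0.86, 1.98] [[531.10887827   0.         280.78819112]
 [  0.         531.10887827 208.82621168]
 [  0.           0.           1.        ]]
side [0.4275501  0.69964588 0.67433813] [0.133, -1.104, -2.652] [[382.83526044   0.         271.65162043]
 [  0.         382.83526044 210.55918816]
 [  0.           0.           1.        ]]
{'clock': 0.1, 'joints': array([-0.10260989,  0.43514825,  0.02499096,  1.57398277, -0.01158047,
        1.13400962, -0.07507114]), 'dq': array([-0.0005832 , -0.00292216,  0.00083988, -0.00228686,  0.00185335,
       -0.00021928,  0.00048158]), 'joint_efforts': array([ 2.76666542e-03, -6.69124532e+01,  9.87763703e-01, -3.15145969e+01,
       -6.05509384e-02,  3.73947364e-02,  1.19628339e-04]), 'position': array([ 6.24499900e-01, -6.83219141e-05,  1.89935865e-01]), 'ee_rot': array([-2.22086197e+00, -2.22077783e+00,  1.71861238e-03]), 'force': array([-0.3146721 ,  0.22861099,  0.14388123]), 'ft_torque': array([-0.01418031, -0.04536269,  0.04061793]), 'gripper_force': 0.0, 'width': 1.0029661420023797}
```

View pics/scene0.png

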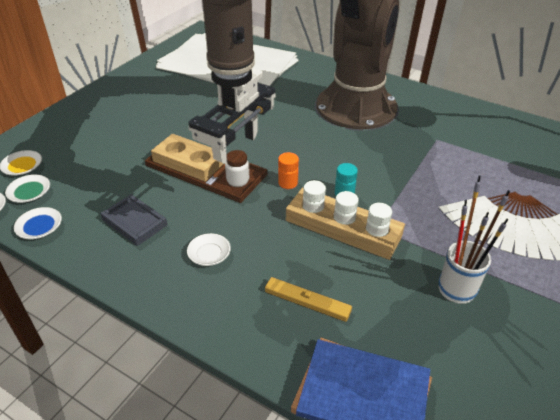

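View pics/side0.png

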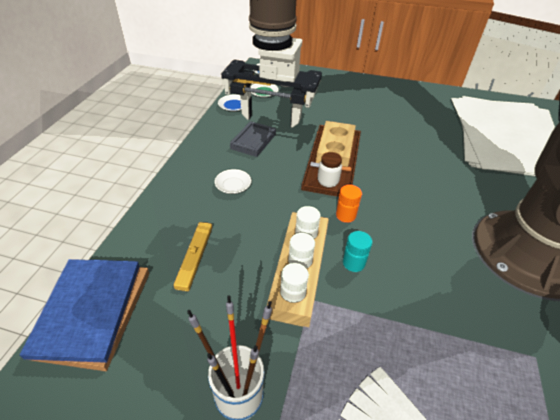

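The white pots in the rack are at scene (314,190), (346,203) and (379,215), which is side (308,218), (301,245) and (294,280). The orange pot (288,170) and turquoise pot (346,180) are look-alikes and stay put. The refill tray block is at scene (188,157), with wells at about (176,147) and (201,156).

```bash
cat >> h.py <<'E'
def RR(d):
    R=np.asarray(d['rotation']); return cv2.Rodrigues(R)[0] if R.size==3 else R
def cloud(d):
    K=d['camera_matrix'];z=d['z_map'];v,u=np.indices(z.shape)
    c=np.stack([(u-K[0,2])/K[0,0]*z,-(v-K[1,2])/K[1,1]*z,-z],-1)
    P=c@RR(d).T+d['position']; P[z==0]=np.nan; return P
def circ(q,r=None):
    from scipy.optimize import least_squares
    f=(lambda p:np.hypot(*(q-p[:2]).T)-(p[2] if r is None else r))
    return least_squares(f,[*q.mean(0),.025],loss='soft_l1',f_scale=.001).x
E
python3 - <<'E'
from h import *
for n,pots,wells in(('scene',[(314,186),(346,199),(379,211)],[(176,147),(201,156)]),('side',[(308,214),(301,241),(294,273)],[(339,131),(336,147)])):
    d=dict(np.load(n+'.npz')); P=cloud(d); px=d['pixels'].astype(int)
    for u,v in pots:
        w=P[v-22:v+22,u-22:u+22]; c=px[v-22:v+22,u-22:u+22]; p0=P[v,u]
        m=(abs(w[...,2]-p0[2])<.006)&(c.min(-1)>110)&(np.hypot(w[...,0]-p0[0],w[...,1]-p0[1])<.045)
        q=w[m][:,:2].astype(np.float32); print(n,'pot',p0.round(4),m.sum(),q.mean(0),np.array(cv2.minEnclosingCircle(q)[0]).round(4),cv2.minEnclosingCircle(q)[1])
    for u,v in wells: print('well',P[v,u].round(4))
    u0,u1,v0,v1=(120,240,120,190) if n=='scene' else (310,365,115,170)
    w=P[v0:v1,u0:u1]; m=(abs(w[...,2]-.04)<.004); q=w[m][:,:2].astype(np.float32); print('blk',cv2.minAreaRect(q),m.sum())
    u0,u1,v0,v1=(280,410,180,260) if n=='scene' else (270,335,200,330)
    w=P[v0:v1,u0:u1]; m=(abs(w[...,2]-.04)<.004)&(px[v0:v1,u0:u1,0]<150); q=w[m][:,:2].astype(np.float32); print('rack',cv2.minAreaRect(q),m.sum())
    cv2.imwrite(f'pics/{n}crop.png',cv2.resize(d['pixels'][110:260,130:420] if n=='scene' else d['pixels'][110:320,240:390],None,fx=2.7,fy=2.7,interpolation=cv2.INTER_CUBIC))
E
```

```text
scene pot [0.5026 0.1225 0.0969] 273 [0.50622076 0.12408113] [0.504  0.1216] 0.026885289698839188
scene pot [0.504  0.204  0.0967] 283 [0.50145775 0.20338413] [0.4996 0.2024] 0.02590816281735897
scene pot [0.4993 0.2814 0.0948] 315 [0.49866992 0.2828274 ] [0.4967 0.281 ] 0.026123778894543648
well [ 0.4757 -0.315   0.02  ]
well [ 0.471  -0.2336  0.0191]
blk ((0.4952230155467987, -0.2139454185962677), (0.09752170741558075, 0.2637733817100525), 1.7571364641189575) 928
rack ((0.46585166454315186, 0.20018130540847778), (0.15869389474391937, 0.26122990250587463), 3.027907133102417) 1721
side pot [0.5028 0.1229 0.0916] 349 [0.50208735 0.12763883] [0.5037 0.1249] 0.02625163085758686
side pot [0.4997 0.2041 0.0949] 393 [0.49746233 0.20587921] [0.4974 0.2038] 0.02551092952489853
side pot [0.4949 0.2821 0.093 ] 500 [0.49333546 0.28521883] [0.4934 0.2831] 0.025202671065926552
well [ 0.4971 -0.3289  0.0187]
well [ 0.4923 -0.2436  0.0181]
blk ((0.49590620398521423, -0.25518667697906494), (0.09000936150550842, 0.1764475256204605), 2.0536229610443115) 741
rack ((0.4981783330440521, 0.20271030068397522), (0.08501710742712021, 0.26293283700942993), 3.090165376663208) 1969
```

View pics/scenecrop.png

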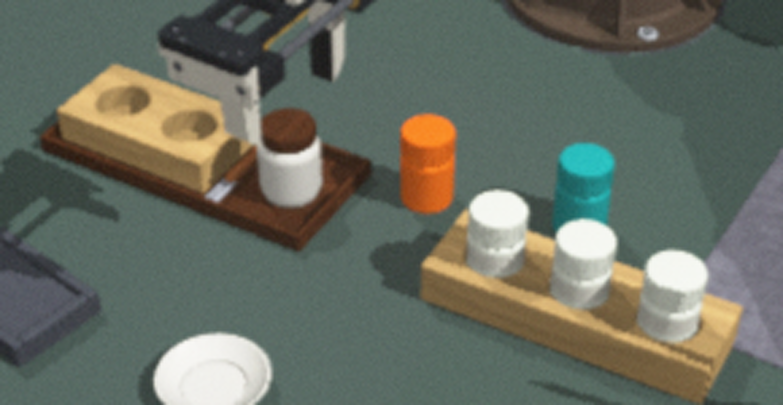

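The crop confirms it: three white pots in the beech rack, with orange and turquoise ones loose beside it. I'll go above the nearest pot, at about (0.5035, 0.123), and take a close look.

```bash
python3 -m creep '[[0.51,-0.51,0,0,1],[0.51,-0.51,0,0,1],[0.51,-0.51,0,0,1],[0.51,-0.51,0,0,1],[0.51,-0.5,0,0,1],[0.51,-0.5,0,0,1],[0,0,0,0,1],[0,0,0,0,1]]' 10
python3 - <<'E'
from h import *
d=grab('wrist'); cv2.imwrite('pics/w1.png',d['pixels']); print(d['position'],d['rotation'],d['camera_matrix'])
print({k:v for k,v in readout.observe().items() if k in('position','ee_rot','force','width','clock')})
P=cloud(dict(np.load('scene.npz')));print('brush',P[225:290:8,462].round(3),P[184,476].round(3),P[190,470].round(3))
E
```

```text
clock: 1.1
position: [0.5038, 0.1218, 0.1906]
ee_rot: [2.222, 2.221, -0.0]
force: [-0.7, 0.6, 1.0]
width: 1.0
gripper_force: 0.0
[0.50333866 0.20274159 0.38465312] [-3.07382393e-01 -2.53739986e-05 -8.95700006e-04] [[325.1922621    0.         284.65432497]
 [  0.         325.1922621  213.1503802 ]
 [  0.           0.           1.        ]]
{'clock': 1.15, 'position': array([0.50394207, 0.12149769, 0.19053005]), 'ee_rot': array([ 2.22240078e+00,  2.21986296e+00, -4.28066549e-04]), 'force': array([ 0.82043228, -1.90671691, -0.69906067]), 'width': 1.0006794579462355}
brush [[0.553 0.458 0.189]
 [0.372 0.447 0.005]
 [0.505 0.464 0.106]
 [0.52  0.47  0.1  ]
 [0.522 0.475 0.081]
 [0.501 0.479 0.038]
 [0.576 0.489 0.094]
 [0.574 0.494 0.071]
 [0.572 0.499 0.047]] [0.501 0.454 0.249] [0.211 0.417 0.006]
```

View pics/w1.png

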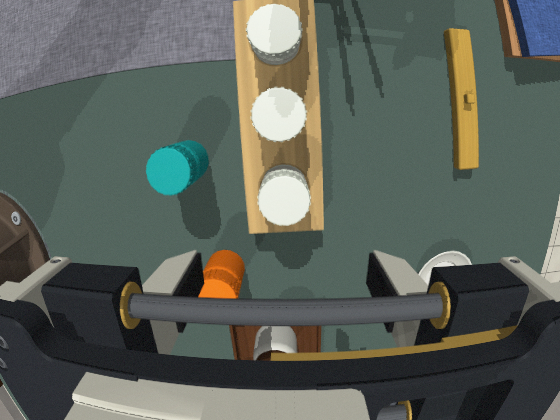

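The wrist view shows the pot tops at about (284,196), (279,114) and (274,29). Next I'll refine the centres with the fisheye model.

```bash
cat >> h.py <<'E'
def fish(d,u,v,h):
    K=d['camera_matrix'];a=(np.asarray(u,float)-K[0,2])/K[0,0];b=(np.asarray(v,float)-K[1,2])/K[1,1]
    t=np.hypot(a,b)+1e-9; r=np.stack([np.sin(t)*a/t,-np.sin(t)*b/t,-np.cos(t)],-1)@RR(d).T
    return d['position']+r*((h-d['position'][2])/r[...,2])[...,None]
E
python3 - <<'E'
from h import *
d=dict(np.load('wrist.npz'))
g=d['pixels'].astype(int).min(-1)
for u,v in((284,196),(279,114),(274,29)):
    y0=max(0,v-35); m=(g[y0:v+35,u-35:u+35]>215).astype(np.uint8)
    n,l,s,c=cv2.connectedComponentsWithStats(m); i=1+np.argmax(s[1:,4])
    C,_=cv2.findContours((l==i).astype(np.uint8),cv2.RETR_EXTERNAL,cv2.CHAIN_APPROX_NONE)
    k=C[0][:,0]; W=fish(d,k[:,0]+u-35,k[:,1]+y0,.094)[:,:2].astype(np.float32)
    e=cv2.minEnclosingCircle(W); print(s[i].tolist(),np.round(e[0],4),round(e[1],4),circ(W).round(4))
E
```

```text
[10, 15, 51, 49, 1913] [0.5022 0.1235] 0.0241 [0.5023 0.123  0.0229]
[8, 9, 53, 52, 1782] [0.4972 0.2019] 0.0239 [0.4976 0.2022 0.0229]
[8, 4, 52, 48, 1567] [0.4928 0.2819] 0.0236 [0.4922 0.2848 0.0203]
```

```bash
cat > feel.py <<'E'
from h import *
import sys
F=[];E=[]
for i in range(int(sys.argv[1]) if len(sys.argv)>1 else 8):
    vision.get_image('side'); s=readout.observe(); F.append(np.r_[s['force'],s['ft_torque']]);E.append(s['joint_efforts'])
F=np.array(F);E=np.array(E)
print('F',F.mean(0).round(3),'sd',F.std(0).round(2)); print('E',E.mean(0).round(2),'sd',E.std(0).round(2)[1:4]); print(s['position'].round(4),s['clock'],s['width'],s['gripper_force'])
E
python3 -m creep '[[0.04,-0.04,0.5,0,1],[0,0,0.65,0,1],[0,0,0.65,0,1],[0,0,0.65,0,1],[0,0,0.4,0,1],[0,0,0.3,0,1],[0,0,0.1,0,1],[0,0,0,0,1],[0,0,0,0,1]]' && python3 feel.py
```

```text
clock: 2.28
position: [0.5024, 0.1242, 0.0613]
ee_rot: [2.221, 2.221, 0.002]
force: [-0.5, 0.3, -0.8]
width: 0.999
gripper_force: 0.0
F [ 0.065 -0.108  0.261  0.006 -0.002 -0.014] sd [0.3  0.62 0.35 0.02 0.02 0.03]
E [ 0.000e+00 -5.750e+01  3.000e-02 -2.358e+01 -5.000e-02  1.000e-02
  0.000e+00] sd [0.1  0.   0.02]
[0.5019 0.124  0.0608] 2.675 1.0025190661592036 0.0
```

```bash
python3 -m creep '[[0,0,0,0,0.7],[0,0,0,0,0.6],[0,0,0,0,0.4],[0,0,0,0,0.3],[0,0,0,0,0.3],[0,0,-0.05,0,0.3],[0,0,-0.05,0,0.3],[0,0,-0.05,0,0.3],[0,0,0,0,0.3],[0,0,0,0,0.3]]' 10 && python3 feel.py 10
```

```text
clock: 3.92
position: [0.5018, 0.124, 0.0667]
ee_rot: [2.221, 2.221, 0.0]
force: [1.2, 0.6, 0.3]
width: 0.3
gripper_force: 0.0
F [-0.368  0.039  0.043 -0.001  0.008 -0.005] sd [0.36 0.37 0.49 0.05 0.03 0.03]
E [ 0.000e+00 -5.726e+01  3.000e-02 -2.390e+01 -5.000e-02  1.000e-02
  0.000e+00] sd [0.03 0.   0.01]
[0.5018 0.124  0.0666] 4.425 0.3022825925654071 0.0
```

```bash
python3 - <<'E'
from h import *
a=grab('side')['pixels'];b=grab('scene')['pixels']
cv2.imwrite('pics/s2.png',np.hstack([cv2.resize(a[130:330,220:400],(390,433)),cv2.resize(b[100:270,250:420],(400,433))]))
E
```

```text
(no output)
```

View pics/s2.png

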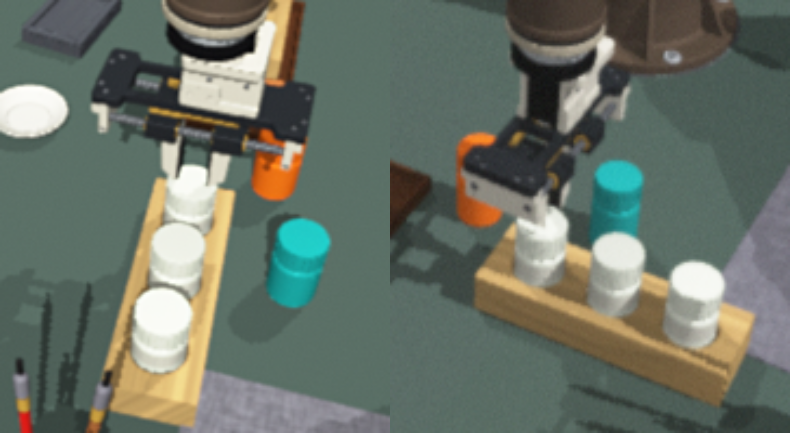

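```bash
python3 - <<'E'
from h import *
for n,box in(('side',(285,325,175,240)),('scene',(290,335,165,215))):
    d=dict(np.load(n+'.npz'));P=cloud(d);u0,u1,v0,v1=box
    print(n)
    for v in range(v0,v1,4): print(v,[tuple((P[v,u]*1000).astype(int)) for u in range(u0,u1,5)])
E
```

```text
side
175 [(np.int64(551), np.int64(149), np.int64(208)), (np.int64(542), np.int64(148), np.int64(210)), (np.int64(532), np.int64(147), np.int64(211)), (np.int64(523), np.int64(144), np.int64(211)), (np.int64(513), np.int64(150), np.int64(218)), (np.int64(504), np.int64(149), np.int64(220)), (np.int64(494), np.int64(151), np.int64(224)), (np.int64(485), np.int64(150), np.int64(225))]
179 [(np.int64(602), np.int64(-79), np.int64(0)), (np.int64(541), np.int64(149), np.int64(201)), (np.int64(532), np.int64(148), np.int64(203)), (np.int64(522), np.int64(149), np.int64(206)), (np.int64(512), np.int64(148), np.int64(207)), (np.int64(503), np.int64(149), np.int64(210)), (np.int64(494), np.int64(148), np.int64(212)), (np.int64(484), np.int64(150), np.int64(215))]
183 [(np.int64(598), np.int64(-62), np.int64(1)), (np.int64(540), np.int64(150), np.int64(192)), (np.int64(531), np.int64(146), np.int64(190)), (np.int64(522), np.int64(145), np.int64(193)), (np.int64(512), np.int64(146), np.int64(196)), (np.int64(502), np.int64(149), np.int64(200)), (np.int64(493), np.int64(149), np.int64(203)), (np
[... 10146 characters left out ...]
64(527), np.int64(128), np.int64(47)), (np.int64(522), np.int64(138), np.int64(48)), (np.int64(510), np.int64(145), np.int64(43)), (np.int64(502), np.int64(154), np.int64(41)), (np.int64(494), np.int64(163), np.int64(38))]
213 [(np.int64(546), np.int64(86), np.int64(29)), (np.int64(548), np.int64(100), np.int64(38)), (np.int64(549), np.int64(114), np.int64(46)), (np.int64(542), np.int64(123), np.int64(45)), (np.int64(530), np.int64(130), np.int64(39)), (np.int64(526), np.int64(141), np.int64(40)), (np.int64(522), np.int64(152), np.int64(42)), (np.int64(514), np.int64(161), np.int64(41)), (np.int64(509), np.int64(171), np.int64(42))]<stdin>:5: RuntimeWarning: invalid value encountered in cast
```

The depth data put the fingertips at z ≈ 0.095, on top of the pot, while the reading says 0.067. I'll raise and open the gripper, then compare the reported and seen tip heights.

```bash
python3 -m creep '[[0,0,-0.6,0,0.3],[0,0,-0.6,0,0.5],[0,0,0,0,1],[0,0,0,0,1],[0,0,0,0,1],[0,0,0,0,1]]' 
python3 - <<'E'
from h import *
a=grab('side');b=grab('wrist'); print(readout.observe()['position'],readout.observe()['joints'])
cv2.imwrite('pics/s3.png',np.hstack([cv2.resize(a['pixels'][130:330,220:400],(340,378)),cv2.resize(b['pixels'],(450,378))]))
P=cloud(a)
m=(P[...,1]>.08)&(P[...,1]<.17)&(P[...,0]>.4)&(P[...,0]<.6)
for lo,hi in((.40,.43),(.43,.46),(.46,.48),(.53,.55),(.55,.58)):
    q=P[m&(P[...,0]>lo)&(P[...,0]<hi)&(P[...,2]>.06)]
    if len(q): i=np.argsort(q[:,2])[:4]; print(lo,len(q),q[i].round(3).tolist())
E
```

```text
clock: 5.28
position: [0.5014, 0.1238, 0.114]
ee_rot: [-2.221, -2.221, 0.002]
force: [-0.3, -0.4, 0.6]
width: 0.794
gripper_force: 0.0
[0.50162309 0.12388092 0.11426036] [-0.31178094  0.34507868 -0.04339469  1.92700559  0.01922546  0.8705441
 -0.36510166]
0.4 640 [[0.406, 0.165, 0.061], [0.409, 0.164, 0.061], [0.407, 0.164, 0.062], [0.402, 0.169, 0.063]]
0.43 1572 [[0.459, 0.135, 0.156], [0.457, 0.136, 0.157], [0.458, 0.134, 0.158], [0.46, 0.135, 0.158]]
0.46 2365 [[0.478, 0.122, 0.061], [0.478, 0.121, 0.063], [0.479, 0.13, 0.066], [0.479, 0.132, 0.07]]
0.53 1032 [[0.538, 0.129, 0.151], [0.54, 0.136, 0.151], [0.539, 0.132, 0.151], [0.543, 0.135, 0.152]]
0.55 637 [[0.551, 0.136, 0.162], [0.554, 0.134, 0.162], [0.552, 0.135, 0.163], [0.554, 0.134, 0.165]]
```

View pics/s3.png

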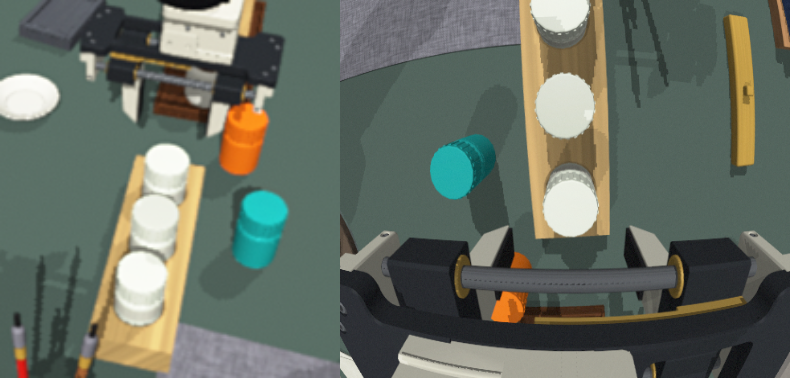

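Seen against reported, the real fingertips sit about 36 mm above the reported TCP (0.150 against 0.114); x and y agree. So I'll descend 93 mm to put the tips at about 0.057, then close.

```bash
python3 -m creep '[[0,0.02,0.5,0,1],[0,0,0.5,0,1],[0,0,0.5,0,1],[0,0,0.4,0,1],[0,0,0.25,0,1],[0,0,0.15,0,1],[0,0,0,0,1],[0,0,0,0,1]]' 10; python3 feel.py 4;  python3 -m creep '[[0,0,0,0,0.75],[0,0,0,0,0.6],[0,0,0,0,0.5],[0,0,0,0,0.4],[0,0,0,0,0.3],[0,0,0,0,0.3],[0,0,0,0,0.3]]' 10;python3 feel.py 4
```

```text
clock: 6.38
position: [0.503, 0.1241, 0.0231]
ee_rot: [2.221, 2.221, 0.001]
force: [-0.3, -0.7, -0.9]
width: 0.997
gripper_force: 0.0
F [-0.37   0.136 -0.428  0.037  0.019 -0.016] sd [0.24 0.28 0.26 0.01 0.03 0.03]
E [-0.000e+00 -5.946e+01  6.000e-02 -2.124e+01 -4.000e-02  1.000e-02
  0.000e+00] sd [0.1  0.   0.03]
[0.5029 0.1241 0.023 ] 6.575 0.9991230895206346 0.0
clock: 7.45
position: [0.5027, 0.124, 0.0226]
ee_rot: [2.222, 2.221, 0.0]
force: [1.0, -0.4, -0.2]
width: 0.545
gripper_force: 10.0
F [ 0.901  0.453 -0.898  0.006 -0.11   0.001] sd [0.4  0.36 0.15 0.01 0.02 0.04]
E [-6.000e-02 -5.989e+01 -3.000e-02 -2.101e+01 -9.000e-02  2.100e-01
  0.000e+00] sd [0.02 0.01 0.01]
[0.5027 0.124  0.0226] 7.65 0.5442911315983187 10.000150812556967
```

It's gripped (width 0.545 = 50 mm). Next, lift 8 mm and feel the load.

```bash
python3 -m creep '[[0,0,-0.05,0,0.3],[0,0,-0.05,0,0.3],[0,0,-0.05,0,0.3],[0,0,-0.05,0,0.3],[0,0,0,0,0.3],[0,0,0,0,0.3],[0,0,0,0,0.3]]' 10;python3 feel.py 12
```

```text
clock: 8.52
position: [0.5026, 0.124, 0.0306]
ee_rot: [-2.222, -2.221, 0.0]
force: [-1.3, -0.5, -2.4]
width: 0.539
gripper_force: 10.0
F [-2.600e-02 -1.190e-01 -2.844e+00 -2.000e-03  1.300e-02  3.000e-03] sd [0.36 0.47 0.36 0.04 0.03 0.03]
E [-0.000e+00 -6.059e+01  5.000e-02 -2.245e+01 -4.000e-02  1.000e-02
  0.000e+00] sd [0.01 0.   0.  ]
[0.5026 0.124  0.0306] 9.125 0.5424678458927057 9.999743621447124
```

The load is −2.84 N, so this pot is full. I'll put it back, release it, and move on to the middle pot.

```bash
python3 -m creep '[[0,0,0.05,0,0.3],[0,0,0.05,0,0.3],[0,0,0.05,0,0.3],[0,0,0.05,0,0.3],[0,0,0,0,0.3],[0,0,0,0,0.6],[0,0,0,0,0.7],[0,0,0,0,1],[0,0,0,0,1],[0,0,0,0,1],[0,0,0,0,1]]' 10; python3 -m creep '[[0,0,-0.5,0,1],[0,0,-0.6,0,1],[0,0,-0.6,0,1],[0.5,-0.03,0,0,1],[0.5,-0.03,0,0,1],[0.5,-0.03,0,0,1],[0.475,-0.025,0,0,1],[0,0,0,0,1],[0,0,0,0,1]]'; python3 - <<'E'
from h import *
d=grab('wrist')
P=d['z_map'];print(readout.observe()['position'])
s=grab('scene');C=cloud(s);print(C[183:190:2,314].round(3))
cv2.imwrite('pics/s4.png',np.hstack([cv2.resize(s['pixels'][100:270,250:420],(340,340)),cv2.resize(d['pixels'],(450,340))]))
E
```

```text
clock: 10.5
position: [0.5027, 0.124, 0.0227]
ee_rot: [2.222, 2.221, 0.0]
force: [-0.7, 0.7, 0.8]
width: 0.994
gripper_force: 0.0
clock: 11.62
position: [0.498, 0.2022, 0.0905]
ee_rot: [2.222, 2.221, -0.001]
force: [-0.6, -0.0, -0.4]
width: 0.997
gripper_force: 0.0
[0.49809166 0.20194172 0.09048531]
[[0.492 0.117 0.096]
 [0.498 0.12  0.095]
 [0.503 0.123 0.094]
 [0.509 0.126 0.094]]
```

View pics/s4.png

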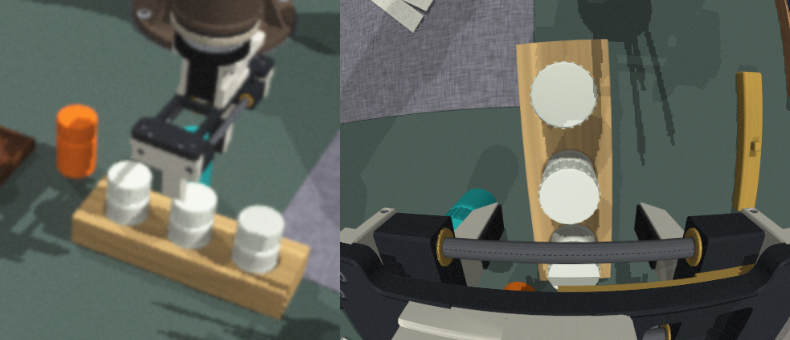

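```bash
python3 -m creep '[[0.03,0,0.5,0,1],[0,0,0.5,0,1],[0,0,0.45,0,1],[0,0,0.24,0,1],[0,0,0,0,1],[0,0,0,0,0.75],[0,0,0,0,0.6],[0,0,0,0,0.4],[0,0,0,0,0.3],[0,0,0,0,0.3],[0,0,0,0,0.3]]' 10; python3 -m creep '[[0,0,-0.05,0,0.3],[0,0,-0.05,0,0.3],[0,0,-0.05,0,0.3],[0,0,-0.05,0,0.3],[0,0,0,0,0.3],[0,0,0,0,0.3],[0,0,0,0,0.3]]' 10;python3 feel.py 12
```

```text
clock: 13.1
position: [0.4981, 0.2042, 0.0231]
ee_rot: [2.221, 2.221, 0.0]
force: [0.3, -0.6, 2.0]
width: 0.544
gripper_force: 10.0
clock: 13.98
position: [0.498, 0.2042, 0.031]
ee_rot: [2.222, 2.221, -0.0]
force: [0.2, -0.2, -0.6]
width: 0.543
gripper_force: 10.0
F [-0.05  -0.309 -0.71  -0.013 -0.014 -0.015] sd [0.54 0.44 0.48 0.02 0.03 0.04]
E [ 0.000e+00 -6.217e+01 -1.700e-01 -2.262e+01 -5.000e-02 -1.000e-02
  0.000e+00] sd [0.01 0.   0.  ]
[0.498  0.2042 0.031 ] 14.575 0.543114240948878 9.999997477862053
```

−0.71 N: used up. I'll lift it and carry it over the tray, stopping short so that the wrist camera sees both wells.

```bash
python3 -m creep '[[0,0,-0.2,0,0.3],[0,0,-0.3,0,0.3],[0,0,-0.5,0,0.3],[0,0,-0.5,0,0.3],[0,0,-0.5,0,0.3],[0,0,-0.5,0,0.3],[-0.3,0,0,0,0.3],[-0.6,0,0,0,0.3],[-0.8,0,0,0,0.3],[-0.8,0,0,0,0.3],[-0.8,0,0,0,0.3],[-0.8,0,0,0,0.3]]' 10; python3 -m creep '[[-0.8,0,0,0,0.3],[-0.8,0,0,0,0.3],[-0.8,0,0,0,0.3],[-0.8,0,0,0,0.3],[-0.8,0,0,0,0.3],[-0.8,0,0,0,0.3],[-0.8,0,0,0,0.3],[-0.8,0,0,0,0.3],[-0.8,0,0,0,0.3],[-0.8,0,0,0,0.3],[-0.8,0,0,0,0.3],[-0.8,0,0,0,0.3]]';python3 -m creep '[[-0.5,0,0,0,0.3],[-0.2,0,0,0,0.3],[0,0,0,0,0.3],[0,0,0,0,0.3]]'
python3 - <<'E'
from h import *
d=grab('wrist');print(readout.observe()['position'],d['position'])
cv2.imwrite('pics/w5.png',d['pixels'])
E
```

```text
clock: 16.08
position: [0.4972, 0.0381, 0.1305]
ee_rot: [-2.222, -2.22, 0.001]
force: [-0.2, 0.3, -0.4]
width: 0.539
gripper_force: 10.0
clock: 17.58
position: [0.4966, -0.3453, 0.1303]
ee_rot: [-2.222, -2.22, 0.001]
force: [0.8, 0.4, -1.0]
width: 0.542
gripper_force: 10.0
clock: 18.08
position: [0.4984, -0.3703, 0.131]
ee_rot: [-2.219, -2.223, -0.001]
force: [0.6, -0.3, -0.2]
width: 0.541
gripper_force: 10.0
[ 0.49841408 -0.37042916  0.13106866] [ 0.49779602 -0.28964334  0.32517024]
```

View pics/w5.png

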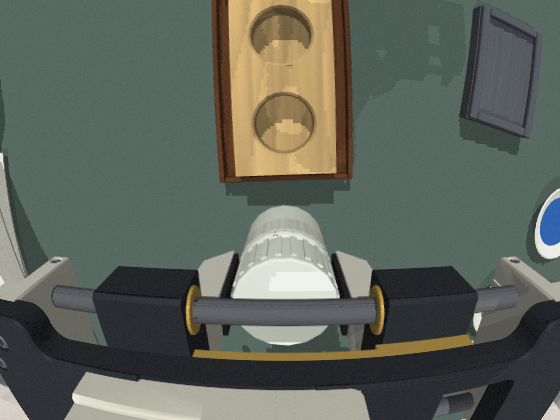

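The outer well's mouth is centred at about (284,123) and the inner's at about (281,35). Both are empty.

```bash
python3 - <<'E'
from h import *
d=dict(np.load('wrist.npz'))
f=lambda u,v,h=.04: fish(d,np.array([u]),np.array([v]),h)[0].round(4)
for p in((284.5,123),(253.5,123),(315.5,123),(284.5,92),(284.5,154),(281.5,35),(249,35),(314,35),(281,5),(281,65.5)): print(p,f(*p))
# depth-based: pixels lower than block top inside the well mouths
K=d['camera_matrix'];z=d['z_map'];v,u=np.indices(z.shape)
a=(u-K[0,2])/K[0,0];b=(v-K[1,2])/K[1,1];t=np.hypot(a,b)+1e-9
r=np.stack([np.tan(t)*a/t,-np.tan(t)*b/t,-np.ones_like(t)],-1)*z[...,None]
P=r@RR(d).T+d['position']; s=(P[...,2]>.037)&(P[...,2]<.044)
q=P[:200,200:360][s[:200,200:360]][:,:2].astype(np.float32); print('blk',cv2.minAreaRect(q),'topz',np.median(P[165,250:320,2]))
for u0,v0 in((284,123),(281,36)):
    w=(~s[max(0,v0-42):v0+42,u0-42:u0+42]).astype(np.uint8)
    n,l,st,c=cv2.connectedComponentsWithStats(w); i=l[min(v0,42),42]
    C=cv2.findContours((l==i).astype(np.uint8),cv2.RETR_EXTERNAL,cv2.CHAIN_APPROX_NONE)[0][0][:,0]
    W=fish(d,C[:,0]+u0-42,C[:,1]+max(0,v0-42),.04)[:,:2]; print('well',circ(W).round(4),st[i])
E
```

```text
(284.5, 123) [ 0.4977 -0.2979  0.04  ]
(253.5, 123) [ 0.4708 -0.2977  0.04  ]
(315.5, 123) [ 0.5246 -0.2976  0.04  ]
(284.5, 92) [ 0.4977 -0.2707  0.04  ]
(284.5, 154) [ 0.4977 -0.3252  0.04  ]
(281.5, 35) [ 0.495  -0.2193  0.04  ]
(249, 35) [ 0.467  -0.2187  0.04  ]
(314, 35) [ 0.523  -0.2189  0.04  ]
(281, 5) [ 0.4946 -0.1907  0.04  ]
(281, 65.5) [ 0.4946 -0.2471  0.04  ]
blk ((0.49570125341415405, -0.26284709572792053), (0.09070459753274918, 0.16155150532722473), 2.0262789726257324) topz 0.0400152956695661
well [ 0.497  -0.2982  0.0256] [  12   13   60   59 2789]
well [ 0.4942 -0.2191  0.0256] [  11    8   62   56 2647]
```

```bash
python3 - <<'E'
from h import *
d=dict(np.load('wrist.npz'))
f=lambda u,v,h: fish(d,np.array([u]),np.array([v]),h)[0].round(4)
print(f(285,205.5,.122),f(285,206.5,.122),f(243.5,222,.122),f(326,222,.122))
g=d['pixels'][195:240,285].astype(int).min(-1);print(g)
K=d['camera_matrix'];z=d['z_map'];v,u=np.indices(z.shape)
a=(u-K[0,2])/K[0,0];b=(v-K[1,2])/K[1,1];t=np.hypot(a,b)+1e-9
r=np.stack([np.tan(t)*a/t,-np.tan(t)*b/t,-np.ones_like(t)],-1)*z[...,None]
P=r@RR(d).T+d['position']
q=P[200:262,235:335].reshape(-1,3); q=q[(q[:,2]>.123)&(q[:,2]<.17)&(q[:,1]<-.335)]
print(len(q),q.min(0),q.max(0),circ(q[:,:2]).round(4), circ(q[:,:2],.025).round(4))
E
```

```text
[ 0.4981 -0.3486  0.122 ] [ 0.4981 -0.3493  0.122 ] [ 0.4705 -0.36    0.122 ] [ 0.5254 -0.36    0.122 ]
[ 62  63  59  60  61  60  57  62  60  74 128 174 174 170 175 173 175 174
 172 172 172 172 168 165 158 158 159 160 160 157 158 161 158 165 176 175
 190 208 217 220 227 226 191 171 171]
1787 [ 0.47119986 -0.36886086  0.12371373] [ 0.52454775 -0.3470744   0.16999136] [ 0.4978 -0.3732  0.0254] [ 0.4978 -0.3727  0.025 ]
```

The held pot's centre is at (0.4978, −0.373) in the same image frame, so it needs +74.8 mm in y. I'll move over the outer well and lower to just above its mouth.

```bash
python3 -m creep '[[0.4,-0.01,0,0,0.3],[0.6,0,0,0,0.3],[0.6,0,0,0,0.3],[0.27,0,0,0,0.3],[0,0,0.4,0,0.3],[0,0,0.5,0,0.3],[0,0,0.5,0,0.3],[0,0,0.4,0,0.3],[0,0,0,0,0.3],[0,0,0,0,0.3]]' 10; python3 feel.py 5
```

```text
clock: 19.38
position: [0.4979, -0.2975, 0.0593]
ee_rot: [2.221, 2.221, 0.0]
force: [0.6, -0.6, 1.1]
width: 0.543
gripper_force: 10.0
F [ 0.106  0.088 -0.317 -0.004  0.028 -0.004] sd [0.51 0.36 0.27 0.02 0.02 0.03]
E [ 5.000e-02 -6.489e+01  2.490e+00 -2.507e+01 -2.000e-02  7.000e-02
  0.000e+00] sd [0.24 0.01 0.12]
[ 0.498  -0.2972  0.0596] 19.625 0.5462992931607812 9.999963178415783
```

```bash
python3 -m creep '[[0.04,0,0,0,0.3],[0,0,0.06,0,0.3],[0,0,0.06,0,0.3],[0,0,0.06,0,0.3],[0,0,0.06,0,0.3],[0,0,0.05,0,0.3],[0,0,0.05,0,0.3],[0,0,0,0,0.3]]' 10; python3 feel.py 8
```

```text
clock: 20.62
position: [0.4975, -0.2954, 0.0453]
ee_rot: [-2.221, -2.221, 0.0]
force: [0.3, 0.1, -1.2]
width: 0.543
gripper_force: 10.0
F [ 0.077 -0.066 -0.727  0.005  0.008  0.003] sd [0.51 0.48 0.24 0.02 0.03 0.03]
E [ 0.000e+00 -6.573e+01  2.500e+00 -2.438e+01 -3.000e-02  7.000e-02
  0.000e+00] sd [0.06 0.   0.03]
[ 0.4976 -0.2955  0.0455] 21.025 0.5405318089172084 10.000027481582947
```

The pot is inside the mouth and hanging free. I'll continue down slowly.

```bash
python3 -m creep '[[0,0,0.05,0,0.3],[0,0,0.05,0,0.3],[0,0,0.05,0,0.3],[0,0,0.05,0,0.3],[0,0,0.05,0,0.3],[0,0,0.05,0,0.3],[0,0,0.05,0,0.3],[0,0,0.05,0,0.3],[0,0,0.05,0,0.3],[0,0,0.05,0,0.3],[0,0,0,0,0.3]]' 10; python3 feel.py 8
```

```text
clock: 22.4
position: [0.4975, -0.2954, 0.0253]
ee_rot: [-2.221, -2.221, 0.0]
force: [0.4, 0.1, -0.4]
width: 0.543
gripper_force: 10.0
F [-0.142 -0.412 -0.34   0.019  0.013 -0.01 ] sd [0.55 0.35 0.48 0.02 0.02 0.03]
E [-0.000e+00 -6.667e+01  2.530e+00 -2.330e+01 -2.000e-02  7.000e-02
  0.000e+00] sd [0.05 0.   0.03]
[ 0.4976 -0.2954  0.0255] 22.8 0.5389357128823624 10.000014283577912
```

```bash
python3 -m creep '[[0,0,0.03,0,0.3],[0,0,0.02,0,0.3],[0,0,0,0,0.3],[0,0,0,0,0.3]]' 10; python3 feel.py 8
```

```text
clock: 23.3
position: [0.4976, -0.2954, 0.0234]
ee_rot: [2.222, 2.221, -0.0]
force: [-0.2, 0.2, -0.5]
width: 0.548
gripper_force: 10.0
F [-0.231 -0.023 -0.852 -0.01  -0.007  0.006] sd [0.46 0.4  0.54 0.04 0.03 0.03]
E [ 0.000e+00 -6.683e+01  2.540e+00 -2.322e+01 -2.000e-02  7.000e-02
  0.000e+00] sd [0.01 0.   0.01]
[ 0.4976 -0.2955  0.0235] 23.7 0.5405843706097552 9.999992295051925
```

```bash
python3 -m creep '[[0,0,0.01,0,0.3],[0,0,0.01,0,0.3],[0,0,0,0,0.3],[0,0,0,0,0.3]]' 10; python3 feel.py 6
```

```text
clock: 24.2
position: [0.4977, -0.2955, 0.0231]
ee_rot: [2.221, 2.221, 0.0]
force: [-1.4, 0.8, 5.2]
width: 0.545
gripper_force: 10.0
F [-1.615  0.861  5.186  0.222  0.371  0.008] sd [0.46 0.41 0.31 0.03 0.03 0.03]
E [ 2.000e-02 -6.371e+01  2.450e+00 -2.276e+01 -2.000e-02 -6.400e-01
 -0.000e+00] sd [0. 0. 0.]
[ 0.4977 -0.2955  0.0231] 24.5 0.5446716657397134 10.000425052712671
```

It touches the floor at exactly the expected height. I'll ease off, open, rise, and travel to the third pot.

```bash
python3 -m creep '[[0,0,-0.01,0,0.3],[0,0,0,0,0.5],[0,0,0,0,0.6],[0,0,0,0,0.7],[0,0,0,0,1],[0,0,0,0,1],[0,0,0,0,1],[0,0,0,0,1]]' 10; python3 -m creep '[[0,0,-0.3,0,1],[0,0,-0.6,0,1],[0,0,-0.6,0,1],[0,0,-0.6,0,1],[0,0,-0.6,0,1],[0.3,0,0,0,1],[0.7,0,0,0,1],[0.9,0,0,0,1],[0.9,0,0,0,1],[0.9,0,0,0,1],[0.9,0,0,0,1],[0.9,0,0,0,1]]'; python3 -m creep '[[0.9,-0.01,0,0,1],[0.9,-0.01,0,0,1],[0.9,-0.01,0,0,1],[0.9,-0.01,0,0,1],[0.9,-0.01,0,0,1],[0.9,-0.01,0,0,1],[0.9,-0.01,0,0,1],[0.9,-0.01,0,0,1],[0.9,-0.01,0,0,1],[0.4,-0.01,0,0,1],[0,0,0,0,1],[0,0,0,0,1]]'; python3 - <<'E'
from h import *
s=grab('scene');sd=grab('side');d=grab('wrist')
print(readout.observe()['position'])
cv2.imwrite('pics/s6.png',np.hstack([cv2.resize(s['pixels'][110:260,130:410],(420,225)),cv2.resize(d['pixels'],(300,225))]))
P=cloud(sd);print(P[112:134:4,338].round(3))
E
```

```text
clock: 25.5
position: [0.4976, -0.2954, 0.023]
ee_rot: [-2.222, -2.221, -0.0]
force: [0.4, 1.0, 0.0]
width: 0.996
gripper_force: 0.0
clock: 27.0
position: [0.4969, -0.0736, 0.1307]
ee_rot: [-2.22, -2.222, 0.0]
force: [-0.1, -0.4, 0.1]
width: 0.998
gripper_force: 0.0
clock: 28.5
position: [0.4938, 0.2627, 0.1308]
ee_rot: [2.223, 2.219, -0.002]
force: [0.6, -0.6, 0.7]
width: 1.002
gripper_force: 0.0
[0.49397552 0.26304325 0.13110766]
[[0.46  0.287 0.437]
 [0.46  0.287 0.431]
 [0.459 0.284 0.425]
 [0.458 0.282 0.418]
 [0.458 0.282 0.412]
 [0.457 0.281 0.406]]
```

View pics/s6.png

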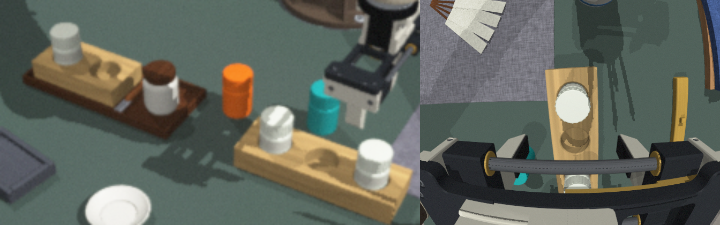

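The used-up pot stands in the outer tray well and the rack's middle well is empty. I'll locate pot 3 by wrist depth.

```bash
python3 - <<'E'
from h import *
d=dict(np.load('wrist.npz'))
K=d['camera_matrix'];z=d['z_map'];v,u=np.indices(z.shape)
a=(u-K[0,2])/K[0,0];b=(v-K[1,2])/K[1,1];t=np.hypot(a,b)+1e-9
r=np.stack([np.tan(t)*a/t,-np.tan(t)*b/t,-np.ones_like(t)],-1)*z[...,None]
P=r@RR(d).T+d['position']
m=(P[...,2]>.089)&(P[...,2]<.1); m[:130]=0;m[240:]=0;m[:,:230]=0;m[:,340:]=0
C=max(cv2.findContours(m.astype(np.uint8),cv2.RETR_EXTERNAL,cv2.CHAIN_APPROX_NONE)[0],key=len)[:,0]
print(circ(fish(d,C[:,0],C[:,1],.094)[:,:2]).round(4),P[m].mean(0))
E
```

```text
[0.4935 0.2817 0.0243] [0.49354592 0.28218761 0.09395886]
```

```bash
python3 -m creep '[[0.3,-0.01,0,0,1],[0.175,0,0.2,0,1],[0,0,0.5,0,1],[0,0,0.5,0,1],[0,0,0.5,0,1],[0,0,0.5,0,1],[0,0,0.35,0,1],[0,0,0.15,0,1],[0,0,0,0,1],[0,0,0,0,1]]' 10; python3 -m creep '[[0,0,0,0,0.75],[0,0,0,0,0.6],[0,0,0,0,0.4],[0,0,0,0,0.3],[0,0,0,0,0.3],[0,0,0,0,0.3]]' 10;  python3 -m creep '[[0,0,-0.05,0,0.3],[0,0,-0.05,0,0.3],[0,0,-0.05,0,0.3],[0,0,-0.05,0,0.3],[0,0,0,0,0.3],[0,0,0,0,0.3],[0,0,0,0,0.3]]' 10;python3 feel.py 12
```

```text
clock: 29.9
position: [0.4937, 0.2839, 0.0237]
ee_rot: [2.221, 2.221, 0.002]
force: [-0.4, 0.3, -0.4]
width: 1.006
gripper_force: 0.0
clock: 30.65
position: [0.4933, 0.2836, 0.0231]
ee_rot: [2.222, 2.221, 0.0]
force: [0.2, 0.2, 0.3]
width: 0.543
gripper_force: 10.0
clock: 31.52
position: [0.4932, 0.2835, 0.031]
ee_rot: [2.222, 2.221, -0.0]
force: [-0.1, 0.5, -0.5]
width: 0.541
gripper_force: 10.0
F [ 0.004  0.041 -0.863  0.011  0.009  0.004] sd [0.35 0.5  0.36 0.02 0.03 0.03]
E [-0.000e+00 -6.604e+01 -3.900e-01 -2.362e+01 -5.000e-02 -2.000e-02
  0.000e+00] sd [0.01 0.   0.  ]
[0.4932 0.2836 0.031 ] 32.125 0.5424836669208924 9.998482733732526
```

−0.86 N: also used up. I'll carry it the same way towards the inner tray well.

```bash
python3 -m creep '[[0,0,-0.2,0,0.3],[0,0,-0.3,0,0.3],[0,0,-0.5,0,0.3],[0,0,-0.5,0,0.3],[0,0,-0.5,0,0.3],[0,0,-0.5,0,0.3],[-0.3,0,0,0,0.3],[-0.6,0,0,0,0.3],[-0.8,0,0,0,0.3],[-0.8,0,0,0,0.3],[-0.8,0,0,0,0.3],[-0.8,0,0,0,0.3]]' 10; python3 -m creep '[[-0.8,0,0,0,0.3],[-0.8,0,0,0,0.3],[-0.8,0,0,0,0.3],[-0.8,0,0,0,0.3],[-0.8,0,0,0,0.3],[-0.8,0,0,0,0.3],[-0.8,0,0,0,0.3],[-0.8,0,0,0,0.3],[-0.8,0,0,0,0.3],[-0.8,0,0,0,0.3],[-0.8,0,0,0,0.3],[-0.8,0,0,0,0.3]]';python3 -m creep '[[-0.5,0,0,0,0.3],[-0.2,0,0,0,0.3],[0,0,0,0,0.3],[0,0,0,0,0.3]]'
python3 - <<'E'
from h import *
d=grab('wrist');p=readout.observe()['position'];print(p)
cv2.imwrite('pics/w7.png',d['pixels'])
K=d['camera_matrix'];z=d['z_map'];v,u=np.indices(z.shape)
a=(u-K[0,2])/K[0,0];b=(v-K[1,2])/K[1,1];t=np.hypot(a,b)+1e-9
r=np.stack([np.tan(t)*a/t,-np.tan(t)*b/t,-np.ones_like(t)],-1)*z[...,None]
P=r@RR(d).T+d['position']
bot=.014+p[2]-.0231
q=P[200:262,235:335].reshape(-1,3); q=q[(q[:,2]>bot+.002)&(q[:,2]<bot+.048)&(abs(q[:,1]-p[1]-.015)<.022)]
print('held',len(q),circ(q[:,:2],.025).round(4),circ(q[:,:2]).round(4))
s=(P[...,2]>.037)&(P[...,2]<.044)
u0,v0=281,123; w=(~s[v0-40:v0+40,u0-42:u0+42]).astype(np.uint8)
n,l,st,c=cv2.connectedComponentsWithStats(w); i=l[40,42]
C=cv2.findContours((l==i).astype(np.uint8),cv2.RETR_EXTERNAL,cv2.CHAIN_APPROX_NONE)[0][0][:,0]
W=fish(d,C[:,0]+u0-42,C[:,1]+v0-40,.04)[:,:2]; print('well',circ(W).round(4),circ(W,.0265).round(4),st[i])
E
```

```text
clock: 33.62
position: [0.4925, 0.1174, 0.1305]
ee_rot: [-2.222, -2.22, 0.002]
force: [1.0, 0.4, -1.2]
width: 0.542
gripper_force: 10.0
clock: 35.12
position: [0.4919, -0.2659, 0.1304]
ee_rot: [-2.222, -2.22, 0.001]
force: [0.2, -0.1, -0.9]
width: 0.542
gripper_force: 10.0
clock: 35.62
position: [0.4934, -0.291, 0.131]
ee_rot: [-2.219, -2.223, -0.001]
force: [0.5, 0.5, -0.7]
width: 0.54
gripper_force: 10.0
[ 0.49349419 -0.29105978  0.13102962]
held 1780 [ 0.4931 -0.2937  0.025 ] [ 0.4931 -0.2942  0.0254]
well [ 0.4941 -0.2182  0.0257] [ 0.4941 -0.2183  0.025 ] [  17   10   61   60 2795]
```

View pics/w7.png

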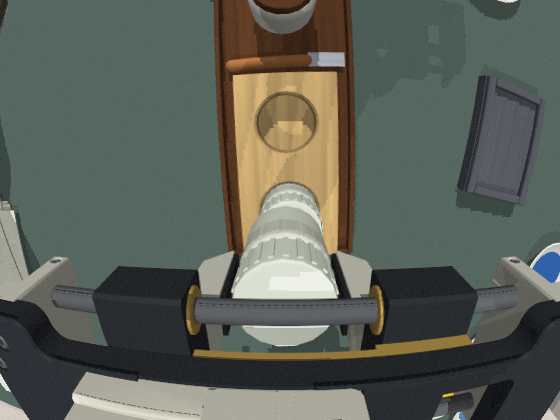

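The image shows the inner well at (287,122), empty, with the held pot below it. The move is +75.5 mm in y and +1 mm in x, then down.

```bash
python3 -m creep '[[0.4,0.03,0,0,0.3],[0.6,0,0,0,0.3],[0.6,0,0,0,0.3],[0.32,0,0,0,0.3],[0,0,0.4,0,0.3],[0,0,0.5,0,0.3],[0,0,0.5,0,0.3],[0,0,0.4,0,0.3],[0,0,0,0,0.3],[0,0,0,0,0.3]]' 10; python3 feel.py 5
```

```text
clock: 36.92
position: [0.4947, -0.216, 0.0593]
ee_rot: [2.222, 2.221, 0.0]
force: [-0.6, 0.3, 0.4]
width: 0.543
gripper_force: 10.0
F [ 0.225 -0.373 -0.704  0.004  0.003  0.011] sd [0.2  0.31 0.12 0.03 0.02 0.02]
E [ 5.000e-02 -5.982e+01  1.980e+00 -2.399e+01 -3.000e-02  7.000e-02
  0.000e+00] sd [0.22 0.   0.11]
[ 0.4948 -0.2158  0.0596] 37.175 0.540224292986879 9.998534907176118
```

```bash
python3 -m creep '[[0.01,-0.01,0,0,0.3],[0,0,0.06,0,0.3],[0,0,0.06,0,0.3],[0,0,0.06,0,0.3],[0,0,0.06,0,0.3],[0,0,0.05,0,0.3],[0,0,0.05,0,0.3],[0,0,0,0,0.3]]' 10; python3 feel.py 8
```

```text
clock: 38.17
position: [0.4939, -0.2152, 0.0453]
ee_rot: [-2.221, -2.221, 0.0]
force: [-0.2, 0.1, 0.5]
width: 0.546
gripper_force: 10.0
F [-0.031  0.115 -0.665 -0.005 -0.03   0.012] sd [0.53 0.29 0.74 0.03 0.02 0.04]
E [ 0.000e+00 -6.076e+01  1.990e+00 -2.322e+01 -3.000e-02  6.000e-02
  0.000e+00] sd [0.05 0.   0.03]
[ 0.494  -0.2152  0.0455] 38.575 0.5429538441840367 9.998475908159712
```

Inside the mouth and still hanging free. I'll lower it until it touches.

```bash
python3 -m creep '[[0,0,0.05,0,0.3],[0,0,0.05,0,0.3],[0,0,0.05,0,0.3],[0,0,0.05,0,0.3],[0,0,0.05,0,0.3],[0,0,0.05,0,0.3],[0,0,0.05,0,0.3],[0,0,0.05,0,0.3],[0,0,0.05,0,0.3],[0,0,0.05,0,0.3],[0,0,0,0,0.3]]' 10; python3 feel.py 5;  python3 -m creep '[[0,0,0.03,0,0.3],[0,0,0.025,0,0.3],[0,0,0,0,0.3],[0,0,0,0,0.3]]' 10; python3 feel.py 6
```

```text
clock: 39.95
position: [0.4939, -0.2151, 0.0253]
ee_rot: [-2.221, -2.221, 0.0]
force: [0.2, 0.4, -1.0]
width: 0.541
gripper_force: 10.0
F [-0.17   0.133 -0.744 -0.006  0.004  0.007] sd [0.31 0.56 0.55 0.02 0.02 0.03]
E [-0.000e+00 -6.177e+01  2.030e+00 -2.202e+01 -3.000e-02  6.000e-02
  0.000e+00] sd [0.04 0.   0.02]
[ 0.494  -0.2152  0.0255] 40.2 0.5466568360179286 9.998501901808918
clock: 40.7
position: [0.494, -0.2152, 0.0232]
ee_rot: [2.222, 2.221, 0.0]
force: [-0.3, 0.1, -1.1]
width: 0.543
gripper_force: 10.0
F [-0.059  0.107 -0.382 -0.009 -0.019  0.001] sd [0.63 0.27 0.69 0.02 0.04 0.02]
E [-0.000e+00 -6.196e+01  2.040e+00 -2.192e+01 -3.000e-02  7.000e-02
  0.000e+00] sd [0.01 0.   0.01]
[ 0.4941 -0.2152  0.0233] 41.0 0.5400947888587022 9.998527031273001
```

At 0.0233 it's within 0.2 mm of the floor height. Open, rise and check.

```bash
python3 -m creep '[[0,0,0.005,0,0.3],[0,0,0,0,0.5],[0,0,0,0,0.6],[0,0,0,0,0.7],[0,0,0,0,1],[0,0,0,0,1],[0,0,0,0,1],[0,0,0,0,1]]' 10; python3 -m creep '[[0,0,-0.3,0,1],[0,0,-0.6,0,1],[0,0,-0.6,0,1],[0,0,-0.6,0,1],[0,0,-0.6,0,1],[0.5,0,-0.3,0,1],[0.8,0,-0.3,0,1],[0.8,0,0,0,1],[0.8,0,0,0,1],[0.8,0,0,0,1],[0.8,0,0,0,1],[0,0,0,0,1]]'; python3 - <<'E'
from h import *
s=grab('scene');sd=grab('side')
print(readout.observe()['position'])
cv2.imwrite('pics/s8.png',np.hstack([cv2.resize(s['pixels'][100:270,70:420],(500,243)),cv2.resize(sd['pixels'],(300,243))]))
for n,d in(('scene',s),('side',sd)):
    P=cloud(d);w=d['pixels'].min(-1)>100
    for x,y in((.497,-.297),(.4943,-.217),(.5025,.123)):
        m=w&(np.hypot(P[...,0]-x,P[...,1]-y)<.035)&(P[...,2]>.08)&(P[...,2]<.11)
        t=P[m]
        if len(t)>20: print(n,(x,y),np.percentile(t[:,2],85).round(4),t[t[:,2]>.09].mean(0).round(4))
E
```

```text
clock: 42.0
position: [0.494, -0.2152, 0.023]
ee_rot: [2.221, 2.221, 0.0]
force: [-0.2, 0.1, -0.2]
width: 0.994
gripper_force: 0.0
clock: 43.5
position: [0.4941, -0.0325, 0.1559]
ee_rot: [-2.217, -2.226, -0.002]
force: [-0.2, -0.6, -0.2]
width: 0.998
gripper_force: 0.0
[ 0.49412586 -0.03555262  0.15565072]
scene (0.497, -0.297) 0.0973 [ 0.5008 -0.2942  0.0955]
scene (0.4943, -0.217) 0.0974 [ 0.498  -0.2142  0.0957]
scene (0.5025, 0.123) 0.0972 [0.5062 0.1239 0.0955]
side (0.497, -0.297) 0.0948 [ 0.4967 -0.2886  0.0937]
side (0.4943, -0.217) 0.0948 [ 0.4941 -0.2129  0.0938]
side (0.5025, 0.123) 0.0945 [0.5019 0.1264 0.0935]
```

View pics/s8.png

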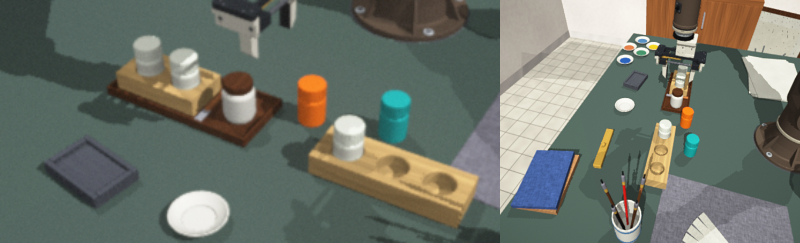

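Both used-up pots stand upright in the tray wells, with their tops at the same height as the full pot in the rack. The gripper is clear, so I'm handing in.

```bash
python3 -c "from cell import sign_off; print(sign_off())"
```

```text
the job is handed in; nothing more can be done
None
```

The job is handed in: the full pot (felt load about 2.8 N) is back in its own rack well, and the two used-up pots (about 0.7 and 0.9 N) stand in the refill tray's outer and inner wells; the last pictures show all three upright with level tops, but no verdict was returned.

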